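# Hang up the headband frame and hold the case lid at its balance point

## Task

The headband frame of a head magnifier is standing on the lid of the connector case: hang it astride the bar of the little rail stand and let go of it. Then take the lid of the case by its grab bar, swing it up until it stands upright at its balance point, and finish while still holding it there, so that I can fit a lid stay; never let it go over backwards, and leave the screwdriver, the steel connector and the glass jar alone.

Things in the scene. Friction and masses are not known exactly. Their poses are not given: they have to be found in the camera images.
- headband: loose black headband arch (0.09-0.19 kg) on two rubber feet, starts on the lid. Origin midway between the feet's undersides, z up; arch in its y-z plane, a bar passes through along x. 144 mm wide (y), 116 inside; band 24 mm wide (x); crown's underside at z 97 mm. Feet 36 (x) x 14 x 30 mm high. Grey mount block on the crown, 20 x 20 mm, z 101 to 132 mm: grasp this from above
- rail: fixed steel rail stand: a round bar of 12 mm diameter along the stand's x axis, its centre line 135 mm above the counter, free for 190 mm between two thin posts with black ball tops (18 mm, at x = -105 and +105 mm); base plate 240 by 70 mm, 8 mm thick. Origin on the counter under the middle of the bar
- case: fixed grey connector case, 150 mm (x) by 240 mm (y), 75 mm high, with a 12 mm thick lid on it (aluminium frame, clear window; lid top 87 mm above the counter; lid and bar 0.33-0.63 kg). Origin on the counter under the case's centre; lid hinge along its y axis at x = +75, z = 81 mm; the lid covers x = -75 to +75 mm and its -x edge lifts
- hinge (a point): point on the lid's hinge axis at the middle of the case's width, 81 mm above the counter; it does not move; its axes are those of the case
- grab_bar (a point): round steel bar, 12 mm diameter, 130 mm long along y (parallel to the hinge), on two 10 mm stand-offs at y = -60 and +60 mm, 45 mm beyond the lid's front edge (39 mm clear). Origin at its middle, 195 mm from the hinge axis: at lid angle a it is 195 cos a before the hinge (case's -x) and 195 sin a above it. It can turn in the fingers, so the gripper may keep pointing down
- lid (a joint): lid angle, rad: 0 closed, 1.57 upright, stop at 2.1 leaning backwards. The hinge runs freely: left alone the lid falls shut below 1.57 and over backwards above; the balance point is at 1.57
- screwdriver: loose screwdriver lying on the counter beyond the work; leave alone. Origin at the underside of its middle
- connector: loose steel coaxial connector, 28 mm across, 34 mm high, standing beyond the work; leave alone. Origin at the centre of its underside
- jar: loose glass jar with a white cap, 56 mm across, 70 mm high, standing beyond the work; leave alone. Origin at the centre of its underside
Not all that is in view belongs to the job. There is more than one size of the headband; the job needs the larger.

How it is judged:
By the outcome, as a careful person would: the job done as asked, in the order asked, and still so for the second after the job is handed in, while the arm keeps its last pose, push and grip.
It also fails if it takes over 61 s, if anything falls off the work surface, if the arm or the gripper's body presses on something with over 40 N, if the wrist force passes 120 N, or if a joint passes its speed limit or range.

## Robot

A 6-joint arm with a two-finger parallel gripper is mounted at the origin on the work surface. World frame = base frame: x ahead of the robot, y to its left, z up, the work surface at z = 0. Lengths are in m, angles in rad, forces in N, time in s.
With the tool pointing down it reaches from about 0.35 to 0.975 m from the base axis. Payload 4.9 kg.
Tool frame: the origin (TCP) lies midway between the tips of the shut fingers; the grasp point (between the pads) lies 19 mm behind it; z points along the fingers, y is the direction in which the jaws open and shut (so a half turn about z gives the same grasp; the last joint's range is limited). The gripper opens to 85 mm and grips with 20 to 120 N. Pads are 22 mm wide; open, the fingers measure 114 mm over their backs; the gripper's body (76 mm by 85 mm) begins 54 mm behind the grasp point. The pads swing forward as they close: fully open they stand 13 mm farther back than shut.
Start: joints at [-1.409, 0.053, 1.613, -0, 1.476, -0.119], TCP at [0.173, -0.601, 0.231] pointing down, gripper open.
Joint ranges: [-3.01, 3.01], [-1.01, 2.22], [0.06, 2.58], [-1.02, 4.17], [0.09, 2.62], [-3.14, 3.14]. Speed limits (rad/s): [2.57, 2.57, 3.14, 3.14, 3.14, 3.14].

## Interface

Orientations are given as a unit quaternion [w, x, y, z].
In Python, from plant import manip, cams gives the robot as it stands.
- The arm moves only by the tool jog_arm, never from a script. Its argument "targets" is a list of rows, each a list of 4 numbers: the shift along the tool's x, y, z in m, then the turn about the tool's z in degrees. A call has 1 to 5 rows; each row is the pose to reach, as a shift and turn from the pose commanded when the call began, along the tool's axes at that moment; what a row does not reach only later rows make up. A row lasts 1/12 s, in which the tool goes at most 41.7 mm and 7.16 degrees, less where a joint would pass 70% of its speed; a pose out of reach is approached as far as the arm can. A call with a gripper value outside its range is refused whole. "fingers" is the opening, from 0 (shut) to 1 (fully open), set as the call begins (left out, the last holds). The fingers move at their own pace and stop on an object; the grip force is fixed at half the most. Time passes only in rows, so rows that repeat a pose let the fingers close. It gives the time, the measured TCP pose, the force and the opening at its end, in the units of the state.
- manip.state(): the state, without advancing time (a new reading comes with each control period).
- cams.grab_frame(name): name is "side" or "top"; returns the picture (420x560x3 uint8, red, green, blue); there is no depth.
- cams.get_calibration(name): a dict with "camera_matrix" (3x3 intrinsics, pixels), "distortion" ([k1, k2, p1, p2, k3] as OpenCV has them; the pictures are not rectified), "cam_to_world" (4x4, takes a point from camera to world coordinates). Camera axes: x right, y up, looking along -z (the intrinsics and any distortion apply to the point x, -y, -z); pixel columns grow to the right and rows downward; lengths in m; the calibration is good to about 2 mm. A picture is of the moment at which its call begins. get_calibration takes no time and is no camera call.
- manip.job_done(): hands the job in, once; it reports no verdict.
The state is a dict: "time": time; "joint_pos": joint angles; "joint_vel": joint speeds; "joint_efforts": joint torques, N m; "tool_pos": TCP position; "tool_rot": TCP orientation; "contact_force": force on the tool from outside, world axes, zero at the start; "ft_torque": the same for the moment, N m; "gripper_width": opening from 0.0 (shut) to 1.0 (fully open).
Only numpy, scipy, OpenCV 4.12 (cv2) and the standard library are available. Lean on these libraries where they do the work, as an engineer would, in place of code of your own. Each camera call takes 0.05 s, during which the arm holds its last target. There are 200 camera calls.

## Working session

There is one attempt and no reset: what is moved stays moved. The work goes in short steps, Python scripts to look and compute and a tool call to move; the robot and the scene stay as the last step left them, time stands still between calls to the robot, and variables do not carry over. Pictures are saved under pics/ and viewed, about 8 in all and at most 12, crops included, and the job is handed in when it is done.

Besides the shell and the picture viewer there is one more tool, called after "Request:" by a JSON object that holds its "op" and its "data", one argument or row to a line. jog_arm: Moves the arm, as the interface text tells. Its arguments: {"type":"object","properties":{"targets":{"type":"array"},"fingers":{"type":"number"}},"required":["targets"]}

```bash
mkdir -p pics; ls; python3 - <<'E'
from plant import manip,cams
import cv2,numpy as np
np.set_printoptions(precision=4,suppress=True)
for n in("top","side"):
    c=cams.get_calibration(n); print(n,c)
    cv2.imwrite(f"pics/{n}0.png",cams.grab_frame(n)[:,:,::-1])
print(manip.state())
E
```

```text
pics
top {'camera_matrix': array([[473.5112,   0.    , 280.873 ],
       [  0.    , 473.5112, 209.2766],
       [  0.    ,   0.    ,   1.    ]]), 'distortion': array([0.0166, 0.    , 0.    , 0.    , 0.    ]), 'cam_to_world': array([[ 0.0061,  0.9843, -0.1762,  0.3692],
       [-1.    ,  0.0065,  0.0021, -0.0079],
       [ 0.0032,  0.1762,  0.9844,  1.1111],
       [ 0.    ,  0.    ,  0.    ,  1.    ]])}
side {'camera_matrix': array([[528.9737,   0.    , 279.8211],
       [  0.    , 528.9737, 211.576 ],
       [  0.    ,   0.    ,   1.    ]]), 'distortion': array([0.0488, 0.    , 0.    , 0.    , 0.    ]), 'cam_to_world': array([[-0.8443,  0.3543, -0.4021,  0.1209],
       [-0.5359, -0.5468,  0.6433,  0.7082],
       [ 0.008 ,  0.7586,  0.6515,  0.7945],
       [ 0.    ,  0.    ,  0.    ,  1.    ]])}
{'time': 0.1, 'joint_pos': array([-1.409 ,  0.0533,  1.6142, -0.    ,  1.476 , -0.119 ]), 'joint_vel': array([-0.0014, -0.0015, -0.0026,  0.0019,  0.0006, -0.0007]), 'joint_efforts': array([ -0.0007, -39.4905, -37.1366,  -0.0002,   0.004 ,  -0.    ]), 'tool_pos': array([ 0.1731, -0.6   ,  0.2302]), 'tool_rot': array([-0.001 ,  0.9902,  0.1399, -0.    ]), 'contact_force': array([ 1.0411, -0.4495,  0.3831]), 'ft_torque': array([ 0.0188,  0.0355, -0.0456]), 'gripper_width': 0.998176090935686}
```

View pics/top0.png

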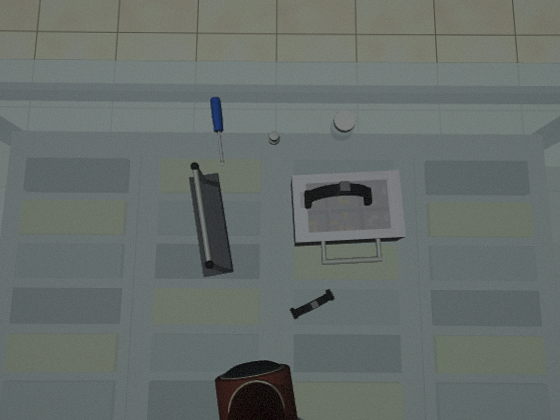

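View pics/side0.png

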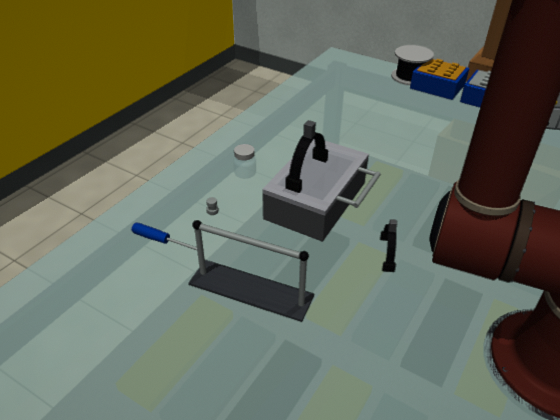

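The top view shows the rail stand (balls at about 195,166 and 209,264), the case (292–405, 170–242) with the large headband on its lid, and the small headband at about (313,304). I'll zoom in for accurate measurement.

```bash
python3 - <<'E'
import cv2,numpy as np
def crop(f,x0,y0,x1,y1,s,o):
    a=cv2.imread(f)[y0:y1,x0:x1]; a=cv2.resize(a,None,fx=s,fy=s,interpolation=cv2.INTER_CUBIC)
    a=np.clip(255*(a/255.)**.6,0,255).astype('uint8')
    for v in range((x0+19)//20*20,x1,20): cv2.line(a,((v-x0)*s,0),((v-x0)*s,6),(0,0,255),1); cv2.putText(a,str(v),((v-x0)*s+2,14),0,.35,(0,0,255))
    for v in range((y0+19)//20*20,y1,20): cv2.line(a,(0,(v-y0)*s),(6,(v-y0)*s),(0,0,255),1); cv2.putText(a,str(v),(8,(v-y0)*s+4),0,.35,(0,0,255))
    cv2.imwrite(o,a); print(a.shape)
crop("pics/top0.png",180,150,415,325,3,"pics/topc.png")
crop("pics/side0.png",180,115,400,320,3,"pics/sidec.png")
E
```

```text
(525, 705, 3)
(615, 660, 3)
```

View pics/topc.png

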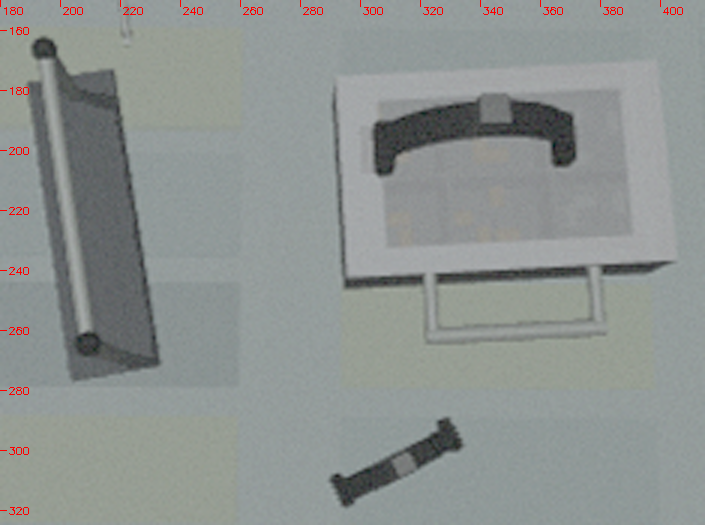

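View pics/sidec.png

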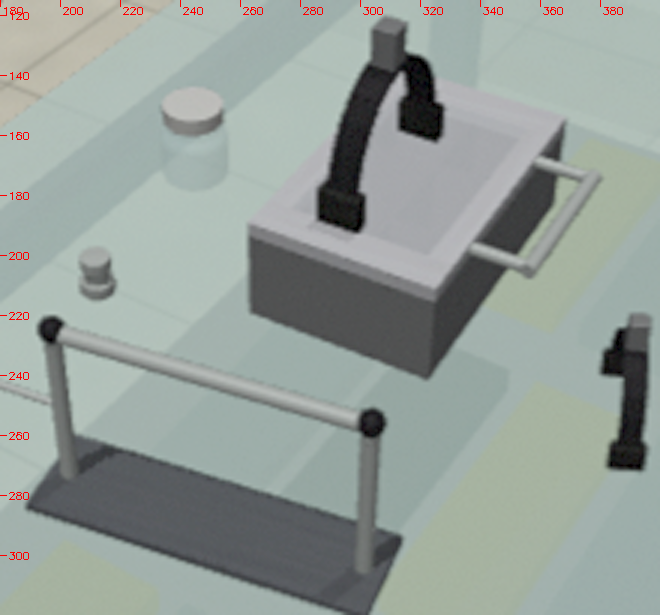

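Both crops give usable features. In the top view, the rail balls are at (194.3,166) and (209.3,264.3), the lid corners run from (291.7,175) to (405.3,237.3), and the grab-bar ends are at (322.7,262.3) and (381.7,259). The headband block is at about (344.5,184). In the side view, the rail balls are at (197,224.7) and (303.7,256), and the headband block top is at about (309.7,123). Next I'll fit the poses.

```bash
cat > h.py <<'E'
from plant import manip,cams
import cv2,numpy as np
from scipy.optimize import least_squares
np.set_printoptions(precision=4,suppress=True)
C={n:cams.get_calibration(n) for n in("top","side")}
def proj(n,P):
    c=C[n];T=np.linalg.inv(c["cam_to_world"]);p=np.atleast_2d(P)@T[:3,:3].T+T[:3,3]
    return cv2.projectPoints(p*[1,-1,-1],np.zeros(3),np.zeros(3),c["camera_matrix"],c["distortion"])[0][:,0]
def place(v,L):
    c,s=np.cos(v[2]),np.sin(v[2]); L=np.atleast_2d(np.array(L,float))
    return np.c_[v[0]+c*L[:,0]-s*L[:,1],v[1]+s*L[:,0]+c*L[:,1],L[:,2]]
def fit(v0,obs,off=True):
    f=lambda v:np.concatenate([(proj(n,place(v,np.array(L)/1000))-uv).ravel() for n,L,uv in obs])
    r=least_squares(f,v0,loss='soft_l1'); print(r.x,np.degrees(r.x[2])); 
    print(r.fun.reshape(-1,2).round(1).tolist()); return r.x
E
python3 - <<'E'
from h import *
t,s="top","side"
rail=fit([.5,.17,0],[(t,[105,0,135],(194.3,166)),(t,[-105,0,135],(209.3,264.3)),(s,[105,0,135],(197,224.7)),(s,[-105,0,135],(303.7,256))])
case=fit([.57,-.1,0],[(t,[75,120,87],(291.7,175)),(t,[75,-120,87],(398.7,170.3)),(t,[-75,-120,87],(405.3,237.3)),(t,[-75,120,87],(294.7,242.3)),
 (t,[-120,65,81],(322.7,262.3)),(t,[-120,-65,81],(381.7,259)),
 (s,[75,120,87],(262.7,190)),(s,[-75,120,87],(324.7,211.7)),(s,[-75,-120,87],(368.7,155)),(s,[-120,65,81],(356.3,205.3)),(s,[-120,-65,81],(379.3,174))])
hb=fit([.6,-.1,0],[(s,[0,0,219],(309.7,123)),(s,[0,72,87],(293.3,190.7)),(s,[0,-58,87],(319.7,160.7)),(t,[0,65,102],(308,199)),(t,[0,-65,102],(368,195.7)),(t,[0,0,219],(345,183.5))])
print("headband in case x,y", (hb[:2]-case[:2]))
print("grab bar",place(case,[-.12,0,.081]))
E
```

```text
[0.5324 0.1546 0.1821] 10.431385710451087
[[0.5, 0.2], [0.2, -0.4], [-0.0, 0.7], [-0.1, 0.3]]
[ 0.5609 -0.157   0.0565] 3.2344742572399086
[[-0.3, 0.5], [0.2, -0.0], [0.1, -0.2], [0.4, 0.3], [-1.2, -0.0], [-0.3, 0.3], [-0.2, -1.0], [0.6, -0.2], [0.6, -1.2], [-0.5, 0.4], [-0.8, -0.4]]
[ 0.5765 -0.1342  0.0627] 3.593701753048499
[[0.1, -0.7], [-1.2, 0.2], [-1.4, -0.2], [0.2, 0.2], [-0.2, 0.2], [0.4, 1.9]]
headband in case x,y [0.0155 0.0229]
grab bar [[ 0.4411 -0.1638  0.081 ]]
```

Request:
{"op": "jog_arm", "data": {
  "targets": [
    [0.02, -0.01, -0.03, 0],
    [0.05, -0.03, -0.05, 0],
    [0.08, -0.05, -0.065, 0],
    [0.11, -0.07, -0.08, 0],
    [0.14, -0.09, -0.09, 0]
  ],
  "fingers": 0.55
}}

```text
time: 0.52
tool_pos: [0.2836, -0.4741, 0.3227]
tool_rot: [0.001, 0.99, 0.14, 0.0]
contact_force: [-0.7, -0.7, -0.4]
gripper_width: 0.551
```

Request:
{"op": "jog_arm", "data": {
  "targets": [
    [0.034, -0.022, 0, -7],
    [0.068, -0.044, 0, -14],
    [0.102, -0.066, 0, -21],
    [0.136, -0.088, 0, -28],
    [0.17, -0.11, 0, -35]
  ]
}}

```text
time: 0.93
tool_pos: [0.4164, -0.3206, 0.3209]
tool_rot: [-0.0, 0.901, 0.434, -0.0]
contact_force: [0.2, -0.5, 0.3]
gripper_width: 0.548
```

```bash
cat >> h.py <<'E'
def togo(x,y,z,a):
    s=manip.state();q=s["tool_rot"];p=s["tool_pos"]
    from scipy.spatial.transform import Rotation as R
    r=R.from_quat([q[1],q[2],q[3],q[0]]); m=r.as_matrix(); now=np.degrees(np.arctan2(m[1,0],m[0,0]))
    print("t",s["time"],"pos",p,"yaw",now,"zaxis",m[:,2],"F",s["contact_force"],"w",s["gripper_width"])
    print("shift",(np.array([x,y,z])-p)@m,"turn",(now-a+180)%360-180)
E
python3 -c "
from h import *
togo(.5765,-.1342,.30,93.6)"
```

```text
t 0.9333 pos [ 0.4164 -0.3206  0.3209] yaw 51.42017749644797 zaxis [-0.0002  0.0002 -1.    ] F [ 0.164  -0.4813  0.2523] w 0.5479814800532286
shift [0.2455 0.009  0.0209] turn -42.17982250355203
```

Request:
{"op": "jog_arm", "data": {
  "targets": [
    [0.04, 0.002, 0, -7],
    [0.08, 0.003, 0, -14],
    [0.12, 0.005, 0.005, -21],
    [0.16, 0.007, 0.01, -28],
    [0.2, 0.008, 0.015, -35]
  ]
}}

```text
time: 1.35
tool_pos: [0.5484, -0.17, 0.3057]
tool_rot: [-0.0, 0.729, 0.685, -0.0]
contact_force: [0.4, -1.0, 0.2]
gripper_width: 0.552
```

```bash
python3 -c "
from h import *
togo(.5765,-.1342,.25,93.6)"
```

```text
t 1.35 pos [ 0.5484 -0.17    0.3057] yaw 86.4421106432839 zaxis [-0.0002 -0.     -1.    ] F [ 0.4335 -0.9582  0.1795] w 0.5521081741991298
shift [0.0375 0.0259 0.0557] turn -7.157889356716112
```

Request:
{"op": "jog_arm", "data": {
  "targets": [
    [0.018, 0.013, 0.02, -3.5],
    [0.0375, 0.026, 0.04, -7],
    [0.0375, 0.026, 0.055, -7.2],
    [0.0375, 0.026, 0.0557, -7.2]
  ]
}}

```text
time: 1.68
tool_pos: [0.5744, -0.1341, 0.2454]
tool_rot: [-0.004, 0.686, 0.728, -0.002]
contact_force: [-0.7, -0.6, -1.2]
gripper_width: 0.551
```

```bash
python3 -c "
from h import *
togo(.5765,-.1342,.19,93.6)
a=cams.grab_frame('top')[140:260,270:420,::-1];b=cams.grab_frame('side')[60:210,230:400,::-1]
g=lambda a,s:np.clip(255*(cv2.resize(a,s,interpolation=2)/255.)**.6,0,255).astype('uint8')
cv2.imwrite('pics/pre.png',np.hstack([g(a,(400,320)),np.pad(g(b,(363,320)),((0,0),(10,0),(0,0)))]))"
```

```text
t 1.6833 pos [ 0.5744 -0.1341  0.2454] yaw 93.42408123252282 zaxis [-0.0079  0.0029 -1.    ] F [-0.6809 -0.5979 -1.1559] w 0.5511365832199686
shift [-0.0004  0.0025  0.0554] turn -0.17591876747718516
```

View pics/pre.png

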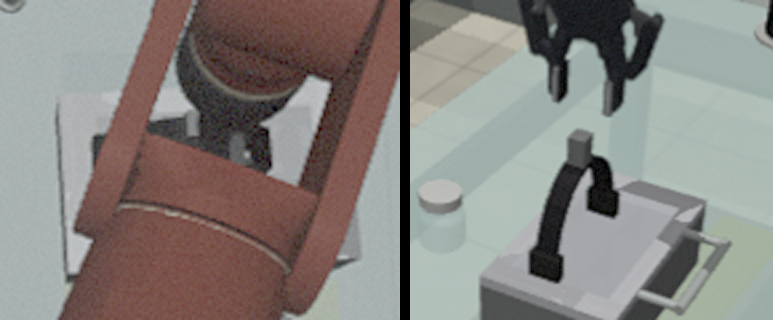

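The side view shows the fingers straddling the block, centred over it (midpoint about (584,105), block top about (581,133) in the composite). I'll descend and grip.

Request:
{"op": "jog_arm", "data": {
  "targets": [
    [0, 0, 0.02, 0],
    [0, 0, 0.035, 0],
    [0, 0, 0.05, 0],
    [0, 0, 0.058, 0],
    [0, 0, 0.058, 0]
  ]
}}

```text
time: 2.2
tool_pos: [0.5751, -0.1367, 0.1916]
tool_rot: [-0.001, 0.687, 0.727, -0.0]
contact_force: [0.5, 0.5, -0.9]
gripper_width: 0.551
```

```bash
python3 -c "
from h import *
togo(.5765,-.1342,.19,93.6)"
```

```text
t 2.2 pos [ 0.5751 -0.1367  0.1916] yaw 93.20790958976123 zaxis [-0.0019  0.0006 -1.    ] F [ 0.4542  0.5397 -0.9484] w 0.5507154247488877
shift [0.0024 0.0016 0.0016] turn -0.39209041023877944
```

Request:
{"op": "jog_arm", "data": {
  "targets": [
    [0.002, 0.001, 0.001, 0],
    [0.002, 0.001, 0.001, 0],
    [0.002, 0.001, 0.001, 0],
    [0.002, 0.001, 0.001, 0],
    [0.002, 0.001, 0.001, 0]
  ],
  "fingers": 0
}}

```text
time: 2.62
tool_pos: [0.5777, -0.1345, 0.1935]
tool_rot: [0.001, 0.687, 0.727, 0.0]
contact_force: [-0.7, -0.4, 5.4]
gripper_width: 0.222
```

Request:
{"op": "jog_arm", "data": {
  "targets": [
    [0, 0, 0, 0],
    [0, 0, -0.002, 0],
    [0, 0, -0.006, 0],
    [0, 0, -0.012, 0],
    [0, 0, -0.02, 0]
  ]
}}

```text
time: 3.03
tool_pos: [0.5762, -0.1338, 0.2108]
tool_rot: [-0.001, 0.687, 0.727, -0.0]
contact_force: [-0.6, 0.0, -2.0]
gripper_width: 0.22
```

```bash
python3 -c "
from h import *
togo(.5765,-.1342,.19,93.6)"
```

```text
t 3.0333 pos [ 0.5762 -0.1338  0.2108] yaw 93.28969958909919 zaxis [-0.0024  0.0009 -1.    ] F [-0.5833  0.0209 -1.9741] w 0.21977319513951857
shift [-0.0004  0.0004  0.0208] turn -0.3103004109008225
```

Request:
{"op": "jog_arm", "data": {
  "targets": [
    [0, 0, -0.02, 0],
    [0, 0, -0.045, 0],
    [0.01, 0, -0.07, 0],
    [0.03, -0.003, -0.088, -1],
    [0.055, -0.005, -0.09, -2]
  ]
}}

```text
time: 3.45
tool_pos: [0.5703, -0.0804, 0.3076]
tool_rot: [0.004, 0.674, 0.739, 0.002]
contact_force: [0.7, -0.0, -1.5]
gripper_width: 0.223
```

Request:
{"op": "jog_arm", "data": {
  "targets": [
    [0.03, -0.003, 0, -1],
    [0.06, -0.006, 0, -2],
    [0.09, -0.009, 0, -3],
    [0.12, -0.012, 0, -4],
    [0.15, -0.015, 0, -5]
  ]
}}

```text
time: 3.87
tool_pos: [0.5394, 0.0698, 0.3022]
tool_rot: [0.0, 0.641, 0.768, 0.0]
contact_force: [-0.3, 0.4, -1.5]
gripper_width: 0.221
```

```bash
python3 -c "
from h import *
togo(.5324,.1546,.30,100.4)"
```

```text
t 3.8667 pos [0.5394 0.0698 0.3022] yaw 100.32827504691058 zaxis [ 0.0006  0.0001 -1.    ] F [-0.2696  0.4381 -1.497 ] w 0.2210067400890141
shift [0.0847 0.0083 0.0022] turn -0.07172495308941507
```

Request:
{"op": "jog_arm", "data": {
  "targets": [
    [0.025, 0.002, 0, 0],
    [0.05, 0.005, 0, 0],
    [0.07, 0.007, 0.001, 0],
    [0.085, 0.008, 0.002, 0],
    [0.085, 0.008, 0.002, 0]
  ]
}}

```text
time: 4.28
tool_pos: [0.532, 0.156, 0.2998]
tool_rot: [-0.0, 0.64, 0.769, 0.0]
contact_force: [0.8, 0.5, -1.0]
gripper_width: 0.218
```

Request:
{"op": "jog_arm", "data": {
  "targets": [
    [0, 0, 0, 0],
    [0, 0, 0, 0],
    [0, 0, 0, 0]
  ]
}}

```text
time: 4.53
tool_pos: [0.5328, 0.1527, 0.2998]
tool_rot: [0.0, 0.641, 0.767, -0.0]
contact_force: [0.0, -0.7, -0.2]
gripper_width: 0.222
```

```bash
python3 -c "
from h import *
togo(.5324,.1546,.30,100.4)
a=cams.grab_frame('top')[120:300,150:330,::-1];b=cams.grab_frame('side')[60:320,120:400,::-1]
g=lambda a,s:np.clip(255*(cv2.resize(a,s,interpolation=2)/255.)**.6,0,255).astype('uint8')
cv2.imwrite('pics/pre2.png',np.hstack([g(a,(360,400)),g(b,(430,400))]))"
```

```text
t 4.5333 pos [0.5328 0.1527 0.2998] yaw 100.2289287369748 zaxis [ 0.0002 -0.0003 -1.    ] F [ 0.0402 -0.6991 -0.248 ] w 0.22193075561522696
shift [ 0.0019 -0.0001 -0.0002] turn -0.17107126302522602
```

View pics/pre2.png

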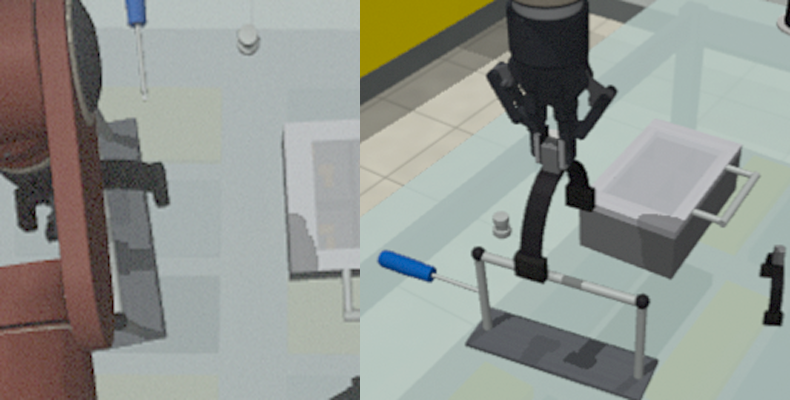

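The headband is held upright, aligned across the bar near its middle (near foot about (530,267) in the composite), and the feet clear the bar. I'll lower it.

Request:
{"op": "jog_arm", "data": {
  "targets": [
    [0.002, 0, 0.025, 0],
    [0.002, 0, 0.055, 0],
    [0.002, 0, 0.085, 0],
    [0.002, 0, 0.115, 0],
    [0.002, 0, 0.135, 0]
  ]
}}

```text
time: 5.05
tool_pos: [0.5309, 0.1546, 0.1612]
tool_rot: [-0.001, 0.641, 0.767, -0.001]
contact_force: [-0.3, -0.6, -1.0]
gripper_width: 0.227
```

Request:
{"op": "jog_arm", "data": {
  "targets": [
    [0, 0, 0.004, 0],
    [0, 0, 0.007, 0],
    [0, 0, 0.01, 0],
    [0, 0, 0.012, 0],
    [0, 0, 0.012, 0]
  ]
}}

```text
time: 5.47
tool_pos: [0.5332, 0.1555, 0.1541]
tool_rot: [0.001, 0.641, 0.768, 0.001]
contact_force: [0.3, 0.8, -1.3]
gripper_width: 0.227
```

```bash
python3 -c "
from h import *
togo(.5324,.1546,.149,100.4)
a=cams.grab_frame('side')[130:320,170:330,::-1]
g=lambda a,s:np.clip(255*(cv2.resize(a,s,interpolation=2)/255.)**.6,0,255).astype('uint8')
cv2.imwrite('pics/low.png',g(a,(480,570)))"
```

```text
t 5.4667 pos [0.5332 0.1555 0.1541] yaw 100.28135163124956 zaxis [ 0.0025  0.0004 -1.    ] F [ 0.2863  0.808  -1.3268] w 0.22654796386302686
shift [-0.0008 -0.001   0.0051] turn -0.11864836875042784
```

View pics/low.png

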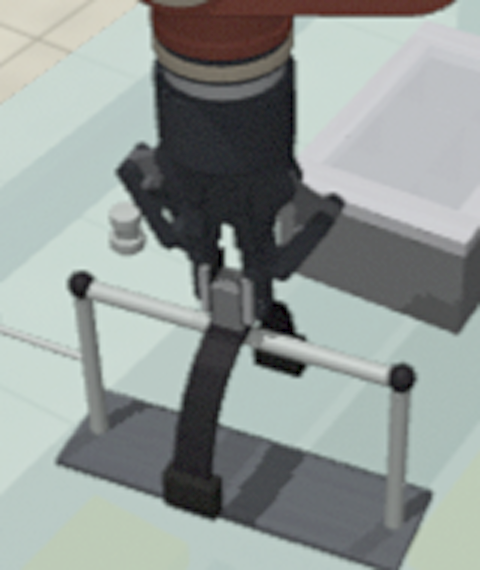

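The arch straddles the bar, with the crown just above it at (235,330). I'll lower gently until it touches.

Request:
{"op": "jog_arm", "data": {
  "targets": [
    [0, 0, 0.001, 0],
    [0, 0, 0.002, 0],
    [0, 0, 0.003, 0],
    [0, 0, 0.003, 0]
  ]
}}

```text
time: 5.85
tool_pos: [0.5326, 0.1556, 0.1504]
tool_rot: [0.0, 0.641, 0.768, 0.0]
contact_force: [-0.8, -0.5, 2.7]
gripper_width: 0.223
```

Request:
{"op": "jog_arm", "data": {
  "targets": [
    [0, 0, 0.001, 0],
    [0, 0, 0.002, 0],
    [0, 0, 0.002, 0],
    [0, 0, 0.002, 0]
  ]
}}

```text
time: 6.18
tool_pos: [0.5327, 0.1556, 0.1503]
tool_rot: [0.0, 0.641, 0.768, 0.0]
contact_force: [-5.4, -1.3, 10.4]
gripper_width: 0.222
```

Request:
{"op": "jog_arm", "data": {
  "targets": [
    [0, 0, -0.001, 0],
    [0, 0, -0.0015, 0],
    [0, 0, -0.0015, 0]
  ]
}}

```text
time: 6.43
tool_pos: [0.5327, 0.1556, 0.1503]
tool_rot: [0.0, 0.641, 0.768, 0.0]
contact_force: [-2.7, 0.2, 6.7]
gripper_width: 0.222
```

Request:
{"op": "jog_arm", "data": {
  "targets": [
    [0, 0, 0, 0],
    [0, 0, 0, 0],
    [0, 0, 0, 0],
    [0, 0, 0, 0],
    [0, 0, 0, 0]
  ],
  "fingers": 0.5
}}

```text
time: 6.85
tool_pos: [0.5321, 0.1555, 0.1486]
tool_rot: [-0.0, 0.641, 0.768, -0.0]
contact_force: [1.1, -0.1, -0.6]
gripper_width: 0.499
```

Request:
{"op": "jog_arm", "data": {
  "targets": [
    [0, 0, -0.005, 0],
    [0, 0, -0.02, 0],
    [0, 0, -0.045, 0],
    [0, 0, -0.075, 0],
    [0, 0, -0.11, 0]
  ]
}}

```text
time: 7.27
tool_pos: [0.5312, 0.1553, 0.2587]
tool_rot: [-0.001, 0.641, 0.768, -0.001]
contact_force: [0.6, 0.2, 0.2]
gripper_width: 0.497
```

```bash
python3 -c "
from h import *
togo(.4411,-.1638,.30,93.2)
a=cams.grab_frame('side')[100:320,150:350,::-1]
g=lambda a,s:np.clip(255*(cv2.resize(a,s,interpolation=2)/255.)**.6,0,255).astype('uint8')
cv2.imwrite('pics/rel.png',g(a,(500,550)))"
```

```text
t 7.2667 pos [0.5312 0.1553 0.2587] yaw 100.28795269854557 zaxis [-0.0034 -0.0005 -1.    ] F [0.5996 0.1899 0.1851] w 0.49736097335194657
shift [-0.2979 -0.1458 -0.0408] turn 7.087952698545564
```

View pics/rel.png

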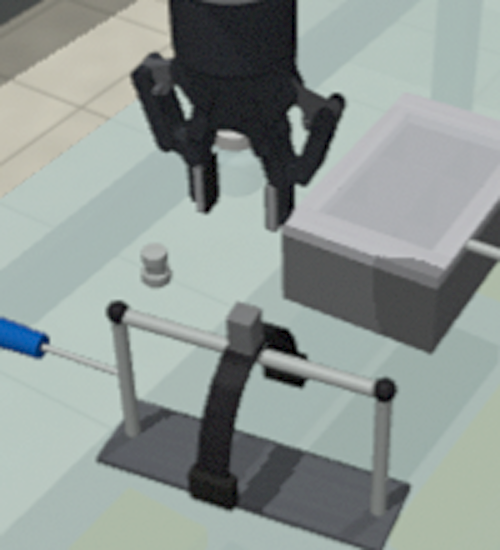

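The headband hangs astride the bar, released, with its block at (245,325) and its foot clear of the base plate. Next is the grab bar.

Request:
{"op": "jog_arm", "data": {
  "targets": [
    [-0.025, -0.012, -0.01, 1],
    [-0.06, -0.029, -0.01, 2],
    [-0.095, -0.046, -0.01, 3],
    [-0.13, -0.064, -0.01, 4],
    [-0.165, -0.081, -0.01, 5]
  ],
  "fingers": 0.4
}}

```text
time: 7.73
tool_pos: [0.4814, -0.0226, 0.2696]
tool_rot: [0.001, 0.674, 0.739, 0.0]
contact_force: [0.2, -1.0, -0.3]
gripper_width: 0.399
```

```bash
python3 -c "
from h import *
togo(.4411,-.1638,.20,93.2)
r=least_squares(lambda v:(proj('top',[v[0],v[1],.09])-[314.3,304.7]).ravel(),[.4,-.1]);print(r.x)"
```

```text
t 7.7333 pos [ 0.4814 -0.0226  0.2696] yaw 95.29232989350805 zaxis [ 0.0011 -0.0004 -1.    ] F [ 0.1677 -0.9802 -0.2957] w 0.399497591269047
shift [-0.1368 -0.0532  0.0696] turn 2.092329893508065
[ 0.3475 -0.0819]
```

Request:
{"op": "jog_arm", "data": {
  "targets": [
    [-0.03, -0.012, 0.01, 0.5],
    [-0.06, -0.024, 0.025, 1],
    [-0.095, -0.037, 0.045, 1.5],
    [-0.125, -0.048, 0.06, 2.1],
    [-0.137, -0.053, 0.07, 2.1]
  ]
}}

```text
time: 8.15
tool_pos: [0.4403, -0.1655, 0.1976]
tool_rot: [-0.0, 0.689, 0.725, -0.001]
contact_force: [-0.2, -0.3, -0.6]
gripper_width: 0.402
```

Request:
{"op": "jog_arm", "data": {
  "targets": [
    [0, 0, 0.02, 0],
    [0, 0, 0.045, 0],
    [0, 0, 0.07, 0],
    [0, 0, 0.085, 0],
    [0, 0, 0.085, 0]
  ]
}}

```text
time: 8.57
tool_pos: [0.4394, -0.1614, 0.1101]
tool_rot: [-0.004, 0.687, 0.726, -0.001]
contact_force: [-1.2, 1.3, 0.7]
gripper_width: 0.399
```

```bash
python3 -c "
from h import *
togo(.4411,-.1638,.062,93.2)
a=cams.grab_frame('side')[60:230,230:420,::-1]
g=lambda a,s:np.clip(255*(cv2.resize(a,s,interpolation=2)/255.)**.6,0,255).astype('uint8')
cv2.imwrite('pics/bar.png',g(a,(570,510)))"
```

```text
t 8.5667 pos [ 0.4394 -0.1614  0.1101] yaw 93.1695472048649 zaxis [-0.0063  0.0036 -1.    ] F [-1.1977  1.2533  0.6542] w 0.39932127012548285
shift [-0.0027  0.0019  0.0481] turn -0.030452795135090582
```

View pics/bar.png

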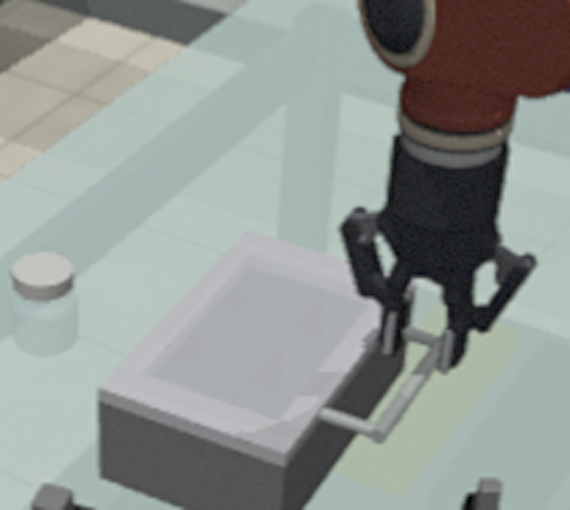

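The fingers straddle the middle of the grab bar (tips at (390,350) and (458,365), bar middle about (413,390)). I'll descend and grip.

Request:
{"op": "jog_arm", "data": {
  "targets": [
    [-0.001, 0.001, 0.015, 0],
    [-0.002, 0.001, 0.03, 0],
    [-0.002, 0.001, 0.045, 0],
    [-0.002, 0.001, 0.05, 0],
    [-0.002, 0.001, 0.05, 0]
  ]
}}

```text
time: 9.03
tool_pos: [0.443, -0.1645, 0.0642]
tool_rot: [-0.0, 0.687, 0.727, -0.0]
contact_force: [0.4, -0.1, 0.5]
gripper_width: 0.4
```

Request:
{"op": "jog_arm", "data": {
  "targets": [
    [0, 0, 0, 0],
    [0, 0, 0, 0]
  ]
}}

```text
time: 9.2
tool_pos: [0.4442, -0.1651, 0.0659]
tool_rot: [0.001, 0.687, 0.727, 0.0]
contact_force: [0.5, 0.6, 0.1]
gripper_width: 0.4
```

```bash
python3 -c "
from h import *
togo(.4411,-.1638,.062,93.2)"
```

```text
t 9.2 pos [ 0.4442 -0.1651  0.0659] yaw 93.19681539357354 zaxis [ 0.0025 -0.0014 -1.    ] F [0.4504 0.5776 0.0732] w 0.4004440140357807
shift [ 0.0015 -0.003   0.0039] turn -0.0031846064264584584
```

Request:
{"op": "jog_arm", "data": {
  "targets": [
    [0.001, -0.001, 0.002, 0],
    [0.001, -0.002, 0.003, 0],
    [0.001, -0.002, 0.003, 0]
  ]
}}

```text
time: 9.45
tool_pos: [0.4409, -0.1636, 0.0613]
tool_rot: [0.0, 0.687, 0.727, 0.0]
contact_force: [-0.3, -0.3, 0.4]
gripper_width: 0.402
```

Request:
{"op": "jog_arm", "data": {
  "targets": [
    [0, 0, 0, 0],
    [0, 0, 0, 0],
    [0, 0, 0, 0],
    [0, 0, 0, 0],
    [0, 0, 0, 0]
  ],
  "fingers": 0
}}

```text
time: 9.87
tool_pos: [0.4434, -0.1636, 0.0621]
tool_rot: [0.002, 0.687, 0.726, 0.002]
contact_force: [8.7, 1.2, -2.4]
gripper_width: 0.115
```

```bash
python3 -c "
from h import *
togo(.4411,-.1638,.062,93.2)"
```

```text
t 9.8667 pos [ 0.4434 -0.1636  0.0621] yaw 93.17130078422008 zaxis [ 0.0064 -0.     -1.    ] F [ 8.6614  1.2492 -2.4283] w 0.11523548251468647
shift [-0.0001 -0.0023  0.0001] turn -0.028699215779909082
```

Request:
{"op": "jog_arm", "data": {
  "targets": [
    [0, 0.0015, 0, 0],
    [0, 0.003, 0, 0],
    [0, 0.003, 0, 0],
    [0, 0.003, 0, 0]
  ]
}}

```text
time: 10.2
tool_pos: [0.4434, -0.1636, 0.0614]
tool_rot: [-0.001, 0.687, 0.727, -0.001]
contact_force: [-4.6, 0.4, 5.7]
gripper_width: 0.117
```

Request:
{"op": "jog_arm", "data": {
  "targets": [
    [0, 0, 0, 0],
    [0, 0, 0, 0]
  ]
}}

```text
time: 10.37
tool_pos: [0.4434, -0.1636, 0.0614]
tool_rot: [-0.001, 0.687, 0.727, -0.001]
contact_force: [-3.4, 0.5, 5.5]
gripper_width: 0.114
```

```bash
python3 -c "
from h import *
togo(.4411,-.1638,.062,93.2)"
```

```text
t 10.3667 pos [ 0.4434 -0.1636  0.0614] yaw 93.19919473387795 zaxis [-0.002   0.0001 -1.    ] F [-3.4214  0.4961  5.5429] w 0.11430046604913105
shift [-0.0001 -0.0023 -0.0006] turn -0.0008052661220574464
```

Request:
{"op": "jog_arm", "data": {
  "targets": [
    [0, 0.0003, -0.0102, 0],
    [0, 0.0011, -0.0204, 0],
    [0, 0.0024, -0.0305, 0],
    [0, 0.0043, -0.0405, 0],
    [0, 0.0066, -0.0505, 0]
  ]
}}

```text
time: 10.78
tool_pos: [0.4497, -0.1632, 0.1122]
tool_rot: [-0.001, 0.687, 0.727, -0.001]
contact_force: [-2.4, -2.9, -5.9]
gripper_width: 0.118
```

```bash
cat >> h.py <<'E'
def lid():
    p=manip.state()["tool_pos"]; b=p+[0,0,.0194]; u=np.array([np.cos(.0565),np.sin(.0565)])
    h=np.array([.4432,-.1636])+.195*u; d=(h-b[:2])@u; z=b[2]-.081
    print("angle",np.degrees(np.arctan2(z,d)),"R",np.hypot(d,z))
    q=h; togo(h[0],h[1],.081+.195-.0194,93.2)
E
python3 -c "
from h import *
lid()"
```

```text
angle 15.028722604904525 R 0.19518084145060335
t 10.7833 pos [ 0.4497 -0.1632  0.1122] yaw 93.18992485253297 zaxis [-0.0026 -0.0001 -1.    ] F [-2.4448 -2.9358 -5.9397] w 0.11843519065969256
shift [ 0.0001  0.1881 -0.1449] turn -0.01007514746703464
```

Request:
{"op": "jog_arm", "data": {
  "targets": [
    [0, 0.0029, -0.0098, 0],
    [0, 0.0063, -0.0194, 0],
    [0, 0.0102, -0.0288, 0],
    [0, 0.0146, -0.0381, 0],
    [0, 0.0195, -0.047, 0]
  ]
}}

```text
time: 11.2
tool_pos: [0.4682, -0.1621, 0.1595]
tool_rot: [-0.002, 0.687, 0.726, -0.002]
contact_force: [-11.2, -2.9, 3.1]
gripper_width: 0.122
```

Request:
{"op": "jog_arm", "data": {
  "targets": [
    [0, 0.0053, -0.0087, 0],
    [0, 0.0111, -0.0171, 0],
    [0, 0.0173, -0.0252, 0],
    [0, 0.024, -0.033, 0],
    [0, 0.031, -0.0404, 0]
  ]
}}

```text
time: 11.62
tool_pos: [0.4987, -0.1603, 0.2016]
tool_rot: [-0.003, 0.687, 0.726, -0.003]
contact_force: [-14.5, -0.1, 8.4]
gripper_width: 0.118
```

```bash
python3 -c "
from h import *
lid()"
```

```text
angle 45.12737504073812 R 0.1975725598803193
t 11.6167 pos [ 0.4987 -0.1603  0.2016] yaw 93.17822221082517 zaxis [-0.0077  0.0001 -1.    ] F [-14.5358  -0.1155   8.4309] w 0.11831938872014151
shift [ 0.      0.139  -0.0561] turn -0.021777789174848294
```

Request:
{"op": "jog_arm", "data": {
  "targets": [
    [0, 0.0065, -0.0075, 0],
    [0, 0.0137, -0.0146, 0],
    [0, 0.0214, -0.0213, 0],
    [0, 0.0297, -0.0274, 0],
    [0, 0.0384, -0.033, 0]
  ]
}}

```text
time: 12.03
tool_pos: [0.5393, -0.1579, 0.2351]
tool_rot: [-0.0, 0.687, 0.727, -0.0]
contact_force: [-5.7, 0.1, 3.9]
gripper_width: 0.113
```

Request:
{"op": "jog_arm", "data": {
  "targets": [
    [0, 0, 0, 0]
  ]
}}

```text
time: 12.12
tool_pos: [0.5406, -0.1579, 0.2358]
tool_rot: [0.001, 0.687, 0.727, 0.001]
contact_force: [-7.0, 0.8, 8.0]
gripper_width: 0.114
```

```bash
python3 -c "
from h import *
lid(); print(manip.state()['ft_torque'])"
```

```text
angle 60.78395808712473 R 0.19962124956809024
t 12.1167 pos [ 0.5406 -0.1579  0.2358] yaw 93.22628184655515 zaxis [ 0.002  -0.0001 -1.    ] F [-7.0427  0.7884  8.046 ] w 0.11407977755408193
shift [-0.0002  0.0975 -0.0206] turn 0.026281846555150423
[0.1046 1.5341 0.0144]
```

```bash
python3 -c "
from h import *
P=np.array([[.4434,-.1636,.0614],[.4497,-.1632,.1122],[.4682,-.1621,.1595],[.4987,-.1603,.2016],[.5393,-.1579,.2351],[.5406,-.1579,.2358]])
u=np.array([np.cos(.0565),np.sin(.0565)]);d=(P[:,:2]-P[0,:2])@u;z=P[:,2]-.0614
for R in(None,.195):
    f=lambda v:np.hypot(d-v[0],z-v[1])-(v[2] if R is None else R)
    r=least_squares(f,[.195,0,.195]);print(r.x,r.fun*1e3)
"
```

```text
[0.2042 0.0004 0.2042] [-0.0046 -0.0014  0.0303 -0.04    0.0519 -0.0361]
[0.1957 0.0055 0.195 ] [ 0.7826 -0.2723 -0.6742 -0.52    0.4715  0.4177]
```

The lid's traced path matches the bar rolling on one pad: the measured radius grows by about 6 mm per rad, which is the bar's radius. I'll allow for that from here and check with a picture.

Request:
{"op": "jog_arm", "data": {
  "targets": [
    [0, 0.009, -0.0055, 0],
    [0, 0.018, -0.0105, 0],
    [0, 0.0275, -0.015, 0],
    [0, 0.037, -0.019, 0],
    [0, 0.0465, -0.022, 0]
  ]
}}

```text
time: 12.53
tool_pos: [0.5861, -0.1552, 0.2563]
tool_rot: [0.0, 0.687, 0.727, 0.0]
contact_force: [-6.0, 0.3, 16.3]
gripper_width: 0.116
```

```bash
python3 -c "
from h import *
lid(); print(manip.state()['ft_torque'])
a=cams.grab_frame('side')[50:260,200:400,::-1]
g=lambda a,s:np.clip(255*(cv2.resize(a,s,interpolation=2)/255.)**.6,0,255).astype('uint8')
cv2.imwrite('pics/l75.png',g(a,(560,588)))"
```

```text
angle 75.08638705578981 R 0.20149117987823945
t 12.5333 pos [ 0.5861 -0.1552  0.2563] yaw 93.19900670145958 zaxis [ 0.0004  0.0004 -1.    ] F [-6.0316  0.3073 16.3475] w 0.11587206581764059
shift [-0.0003  0.0519 -0.0003] turn -0.0009932985404361716
[ 0.1026  1.4207 -0.0116]
```

View pics/l75.png

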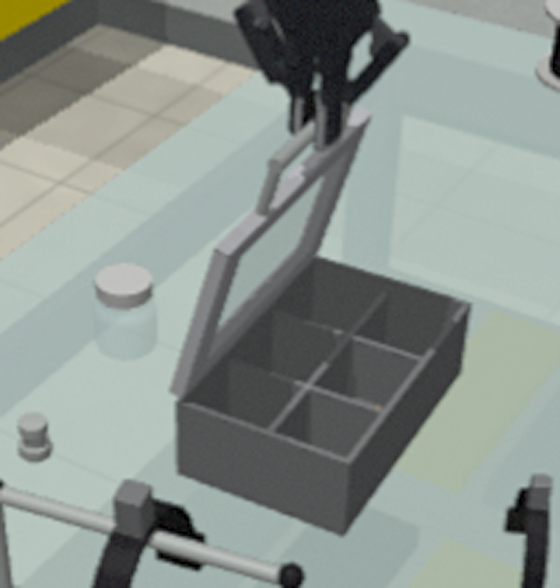

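The lid is up about 74.5°, with the bar held between the fingers (bar end about (274,165), fingers about (325,135)) and the headband still hanging. I'll continue slowly.

Request:
{"op": "jog_arm", "data": {
  "targets": [
    [0, 0.0065, -0.0025, 0],
    [0, 0.013, -0.005, 0],
    [0, 0.0195, -0.007, 0],
    [0, 0.026, -0.0085, 0],
    [0, 0.0315, -0.0095, 0]
  ]
}}

```text
time: 13.0
tool_pos: [0.6178, -0.1534, 0.2636]
tool_rot: [-0.0, 0.687, 0.727, 0.0]
contact_force: [-2.0, 1.9, 1.0]
gripper_width: 0.109
```

Request:
{"op": "jog_arm", "data": {
  "targets": [
    [0, 0, 0, 0],
    [0, 0, 0, 0]
  ]
}}

```text
time: 13.17
tool_pos: [0.6179, -0.1533, 0.2636]
tool_rot: [0.0, 0.687, 0.727, 0.001]
contact_force: [-0.7, 3.6, 2.3]
gripper_width: 0.113
```

```bash
python3 -c "
from h import *
lid(); print(manip.state()['ft_torque'])"
```

```text
angle 84.35510307695431 R 0.20298815478205823
t 13.1667 pos [ 0.6179 -0.1533  0.2636] yaw 93.21828476431884 zaxis [ 0.0012  0.0009 -1.    ] F [-0.652   3.592   2.2881] w 0.11312000464349246
shift [-0.0004  0.02    0.007 ] turn 0.01828476431882109
[0.4711 0.3448 0.0499]
```

Request:
{"op": "jog_arm", "data": {
  "targets": [
    [0.0005, 0.005, -0.0007, 0],
    [0.0005, 0.01, -0.0012, 0],
    [0.0005, 0.015, -0.0016, 0],
    [0.0005, 0.0195, -0.0018, 0],
    [0.0005, 0.0195, -0.0018, 0]
  ]
}}

```text
time: 13.58
tool_pos: [0.6375, -0.1522, 0.2651]
tool_rot: [0.0, 0.687, 0.727, 0.0]
contact_force: [-1.4, 2.2, 0.4]
gripper_width: 0.112
```

Request:
{"op": "jog_arm", "data": {
  "targets": [
    [0, 0, 0, 0],
    [0, 0, 0, 0],
    [0, 0, 0, 0]
  ]
}}

```text
time: 13.83
tool_pos: [0.6366, -0.1522, 0.2651]
tool_rot: [-0.0, 0.687, 0.727, 0.0]
contact_force: [-0.5, 1.8, 0.7]
gripper_width: 0.111
```

```bash
python3 -c "
from h import *
lid(); print(manip.state()['ft_torque'])
g=lambda a,s:np.clip(255*(cv2.resize(a,s,interpolation=2)/255.)**.6,0,255).astype('uint8')
a=cams.grab_frame('side')[60:260,200:400,::-1]
cv2.imwrite('pics/l90.png',g(a,(600,600)))
case=[.5609,-.157,.0565]
for A in(85,88,90,92,95):
    t=np.radians(A);c,s=np.cos(t),np.sin(t)
    # bar +y end; lid outer(top)-face front corner +y ; lid inner-face
    L=[[.075-.195*c,.065,.081+.195*s],[.075-.15*c-(.006)*-s*-1*-1,.12,.081+.15*s+.006*c],[.075-.15*c-.006*s,.12,.081+.15*s-.006*c]]
    L[1][0]=.075-.15*c+.006*s
    print(A,((proj('side',place(case,L))-[200,60])*3).round(1).tolist())"
```

```text
angle 89.63893366606538 R 0.20349842169973711
t 13.8333 pos [ 0.6366 -0.1522  0.2651] yaw 93.18886046633732 zaxis [-0.0001  0.0002 -1.    ] F [-0.4909  1.8032  0.7196] w 0.11141658400300729
shift [-0.0005  0.0013  0.0085] turn -0.011139533662685608
[0.3431 0.3984 0.0534]
85 [[248.1, 125.9], [193.7, 218.5], [209.5, 224.7]]
88 [[234.6, 121.3], [183.5, 215.0], [199.2, 220.5]]
90 [[225.7, 118.6], [176.6, 213.1], [192.3, 218.0]]
92 [[216.8, 116.2], [169.9, 211.3], [185.4, 215.7]]
95 [[203.6, 113.3], [159.8, 209.2], [175.2, 212.7]]
```

View pics/l90.png

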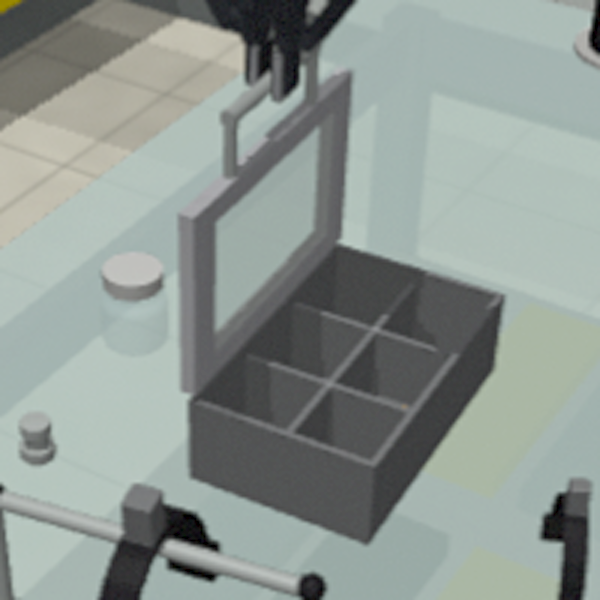

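The lid stands upright: bar end about (228,117) and lid corners about (180,215) and (197,219), against 89–90° predictions. The headband is still on the rail. I'll make a 1 mm trim, then settle and hand in.

Request:
{"op": "jog_arm", "data": {
  "targets": [
    [0, 0.001, 0, 0],
    [0, 0.001, 0, 0],
    [0, 0.001, 0, 0],
    [0, 0.001, 0, 0],
    [0, 0.001, 0, 0]
  ]
}}

```text
time: 14.3
tool_pos: [0.6375, -0.1522, 0.2651]
tool_rot: [-0.0, 0.687, 0.726, -0.0]
contact_force: [-2.6, 2.6, -0.6]
gripper_width: 0.111
```

```bash
python3 -c "
from h import *
lid(); p=manip.state()['tool_pos']; print('lid deg',np.degrees(np.arccos(1-(p[0]-.4434)/.9984/.195)))
cv2.imwrite('pics/end.png',np.clip(255*(cv2.resize(cams.grab_frame('side')[50:320,120:400,::-1],(620,598),interpolation=2)/255.)**.6,0,255).astype('uint8'))"
```

```text
angle 89.88796875140147 R 0.20351020838849723
t 14.3 pos [ 0.6375 -0.1522  0.2651] yaw 93.18577499431838 zaxis [-0.0005  0.0002 -1.    ] F [-2.5596  2.6407 -0.5966] w 0.1114380159110925
shift [-0.0004  0.0004  0.0085] turn -0.01422500568162377
lid deg 89.8173914144171
```

View pics/end.png

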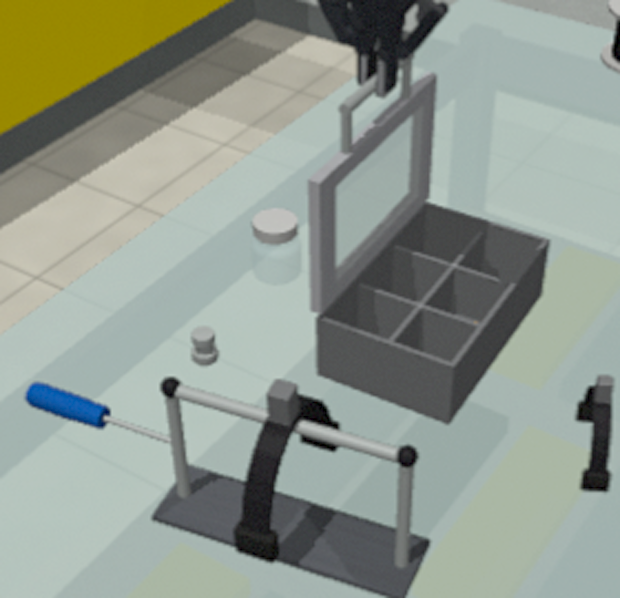

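The final view shows the headband astride the bar (block at (283,400)) and the lid upright in the gripper. The screwdriver, connector, jar and small headband haven't moved, so I'm handing in.

```bash
python3 -c "
from plant import manip
print(manip.job_done()); s=manip.state(); print(s['time'],s['tool_pos'],s['gripper_width'])"
```

```text
the job is handed in; nothing more can be done
None
the job is handed in; nothing more can be done
```

I hung the larger headband astride the middle of the rail bar and let go of it. Then I swung the lid up by its grab bar and handed the job in at about 14.4 s, with the gripper still holding the lid upright.

**Last checks:**
- **Lid angle:** the arm pose gave 89.8–89.9°. A picture taken just before the last 1 mm trim read about 89–89.5°, so the two agree to within about 1°.
- **Forces and grip:** the wrist force was under 4 N and the gripper was closed on the bar.
- **Other items:** in the final side picture the headband was still hanging, and the screwdriver, connector, jar and small headband were where they started.

**Disagreements:**
- **Bar position:** the bar was about 2 mm further in x than the picture fit said, so I used the position felt at the grasp.
- **Bar rolled in the fingers:** it moved about 9 mm towards the fingertips during the swing. Forces rose to about 17 N before I corrected the path. It stayed gripped.

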